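# Load the shaker and shift its range lever

### The job

One of the two identical amber bottles is full and one is empty: find out by lifting which is the full one, and set it down gently, upright, in the middle of the shaker's square platform; the empty one stays standing upright on the worktop. Then shift the shaker's gear lever out of its near right slot, across the neutral slot to the left lane, and fully forward (away from the robot) to the end of the far left slot. Leave the other things on the worktop where they are.

Things in the scene. Friction and masses are not known exactly. Their poses are not given: they have to be found in the camera images.
- shaker: Bench shaker, a fixed white box 170 (x) x 300 (y) x 52 mm on rubber feet, that cannot move. Origin: centre of its underside on the worktop. Its x axis points away from the robot (forward), its y axis to the left; turned by up to 0.25 rad. The square platform is on its left half, the lever gate on its right half.
- platform (a point): Centre of the platform's black rubber floor, at x 0, y +75, z 60 mm in the shaker's frame (same axes). The floor is flat, about 112 mm square, inside a thin rim that stands 6 mm higher; the platform does not move.
- gate (a point): Centre of the steel H-gate plate (78 x 78 mm), on its upper face, at x 0, y -80, z 66 mm in the shaker's frame (same axes). The H has two lanes along x (left and right, 18 mm either side of the centre) joined half-way by the neutral slot along y, 22 mm wide; the lever's stem is 10 mm thick, its pivot is 58 mm below this point.
- lever_knob (a point): Centre of the lever's black knob, a round upright grip 28 mm across and 56 mm tall (from 30 mm below to 26 mm above this point, a cone at the lower end), on a thin steel stem. This point is 142 mm from the pivot, about 84 mm above the gate plate when upright. It swings about 50 mm forward and back and 47 mm left and right.
- lever_fore (a joint): Forward lean of the lever in rad: 0 upright (neutral), +0.36 is the forward end of a slot (away from the robot), -0.36 the near end. Knob centre in the shaker's frame is about 142 mm x sin of this value ahead of the gate centre. Starts between -0.35 and -0.24, in the near right slot. It has dry friction (about 1.5 N at the knob) and stays where it is left; no spring.
- lever_cross (a joint): Sideways lean of the lever in rad: +0.34 leans fully left (left lane), -0.34 fully right (right lane, where it starts); knob centre about 142 mm x sin of this value to the left of the gate centre. It can change lanes only while lever_fore is within about 0.1 of 0; the two steel tongues of the gate block it otherwise. Same friction.
- bottle_1_mid (a point): One of two identical closed amber bottles with black screw caps, which stands loose on the worktop: 60 mm across, 125 mm tall, cap 36 mm across and 19 mm tall at the top, shoulder sloping in below it. This point is on its axis half-way up (62.5 mm over its base); z is up along the bottle. One bottle (full) weighs 0.5 to 0.7 kg, the other (empty) 0.10 to 0.14 kg; they look the same. Which stands nearer the robot varies.
- bottle_2_mid (a point): The other amber bottle, same shape and same point.
- bottle_1: The same bottle as bottle_1_mid, origin at the centre of its base.
- bottle_2: The same bottle as bottle_2_mid, origin at the centre of its base.
- vial: Bystander: small white bottle with a screw cap, 38 mm across, 66 mm tall, origin under its base.
- beaker: Bystander: glass beaker 53 mm across, 68 mm tall, origin under its base.
Mind the look-alikes: they are no part of the job. Leave any pink look-alike of the bottle_1 alone.

How it is judged:
By the outcome, as a careful person would: the job done as asked, in the order asked, and still so for the second after the job is handed in, with the robot touching nothing.
It also fails if it takes over 72 s, if anything falls off the work surface, if the arm or the gripper's body presses on something with over 40 N, if the wrist force passes 120 N, or if a joint passes its speed limit or range.

### The arm

A 7-joint arm with a two-finger parallel gripper is mounted at the origin on a cart in front of the work surface, level with it; the furniture and walls round the work are solid. World frame = base frame: x ahead of the robot, y to its left, z up, the work surface at z = 0. Lengths are in m, angles in degrees, forces in N, time in s.
With the tool pointing down it reaches from about 0.4 to 0.925 m from the base axis. Payload 5.6 kg.
Tool frame: the origin (TCP) lies at the very end of the fingers, on their centre line; the grasp point (between the pads) lies 19 mm behind it; z points along the fingers, y is the line along which they close (so a half turn about z gives the same grasp; the last joint's range is limited). The gripper opens to 85 mm and grips with 20 to 120 N. Pads are 22 mm wide; open, the fingers measure 114 mm over their backs; the gripper's body (76 mm by 85 mm) begins 54 mm behind the grasp point. The pads swing forward as they close: fully open they stand 13 mm farther back than shut.
Start: joints at [-78.323, 26.786, -0.665, 91.828, 0.344, 61.387, -3.226], TCP at [0.159, 0.63, 0.231] pointing down, gripper open.
Joint ranges: [-144.91, 144.91], [-17.63, 115.5], [-89.93, 88.59], [15.96, 139.68], [-74.01, 254.01], [8.47, 105.57], [-167.45, 167.45]. Speed limits (degrees/s): [147.25, 147.25, 180, 180, 180, 180, 180].

### API

Orientations are given as [roll, pitch, yaw] about the fixed x, y, z axes, in that order (R = Rz(yaw) Ry(pitch) Rx(roll)).
In Python, from bench import bot gives the robot as it stands.
- The arm moves only by the shell command python3 -m handwheel 'ROWS' [FORCE]. ROWS is JSON, a list that holds one entry, the list of rows, each a list of 7 numbers: the turn, a rotation vector about the world's x, y, z in degrees, then the shift along the world's x, y, z in cm, then the opening, from 0 (shut) to 1 (fully open). A call has 1 to 8 rows; each row shifts and turns the commanded pose from where the row before left it; what a row does not reach is not made up. A row lasts 1/10 s, in which the tool goes at most 50 mm and 8.59 degrees, less where a joint would pass 70% of its speed; a pose out of reach is approached as far as the arm can. A call with a gripper value outside its range is refused whole. The fingers move at their own pace and stop on an object; FORCE is the grip in N (left out, the last holds). Time passes only in rows, so rows that do not move let the fingers close. It gives the time, the measured TCP pose, the force, the opening and the grip force at its end, in the units of the state.
- bot.state(): the state, without advancing time (a new reading comes with each control period).
- bot.capture(name): name is "scene" or "top"; returns the picture (480x640x3 uint8, red, green, blue); there is no depth.
- bot.calibration(name): a dict with "camera_matrix" (3x3 intrinsics, pixels), "k1" (the pictures are not rectified: a ray, as slopes to the right and down, at radius r is drawn at 1 + k1 r^2 times it, then the intrinsics apply), "R" (3x3) and "t" (3): a world point X has camera coordinates R X + t. Camera axes: x right, y down, z forward; pixel columns grow to the right and rows downward; lengths in m; the calibration is good to about 2 mm. A picture is of the moment at which its call begins. calibration takes no time and is no camera call.
- bot.close_job(): hands the job in; it is judged then, once.
The state is a dict: "clock": time; "q": joint angles; "dq": joint speeds; "joint_torque": joint torques, N m; "eef_pos": TCP position; "ee_rot": TCP orientation; "ft_force": force on the tool from outside, world axes, zero at the start; "torque": the same for the moment, N m; "gripper_width": opening from 0.0 (shut) to 1.0 (fully open); "finger_force": force on a finger pad.
Only numpy, scipy, OpenCV 4.12 (cv2) and the standard library are available. Lean on these libraries where they do the work, as an engineer would, in place of code of your own. Each camera call takes 0.05 s, during which the arm holds its last target. There are 200 camera calls.

## Working session

There is one attempt and no reset: what is moved stays moved. The work goes in short steps, Python scripts to look and compute and a shell command to move; the robot and the scene stay as the last step left them, time stands still between calls to the robot, and variables do not carry over. Pictures are saved under pics/ and viewed, at most 10 in all, crops included, and the job is handed in when it is done.

```bash
mkdir -p pics; ls; python3 - <<'E'
from bench import bot
import cv2
s=bot.state(); print(s)
for n in("scene","top"):
    cv2.imwrite(f"pics/{n}0.png",bot.capture(n)[:,:,::-1]); c=bot.calibration(n); print(n,c)
E
```

```text
pics
{'clock': 0.0, 'q': array([-78.32303034,  26.8351698 ,  -0.66625672,  91.88210256,
         0.34295005,  61.3857278 ,  -3.22562159]), 'dq': array([ 0.04027143, -0.03527989, -0.07624079, -0.04841034,  0.10115673,
        0.01212111,  0.01337591]), 'joint_torque': array([-6.04184606e-04, -5.32382548e+01,  2.12695368e-02, -2.51303208e+01,
        1.14408892e-02,  7.66213430e-03, -6.19318186e-06]), 'eef_pos': array([0.15870742, 0.62974561, 0.23033919]), 'ee_rot': array([-1.79899153e+02,  5.69665051e-03,  1.65856700e+02]), 'ft_force': array([-1.19270796,  0.53135504,  0.67232056]), 'torque': array([0.01077572, 0.05381154, 0.06537495]), 'finger_force': 0.0, 'gripper_width': 0.9985326027366062}
scene {'camera_matrix': array([[468.0709187 ,   0.        , 320.94347197],
       [  0.        , 468.0709187 , 241.94041745],
       [  0.        ,   0.        ,   1.        ]]), 'k1': 0.033619615297704096, 'R': array([[ 0.91079675,  0.41267813,  0.01208451],
       [ 0.34482221, -0.74428741, -0.5719562 ],
       [-0.22703947,  0.52510286, -0.82019514]]), 't': array([-0.45572155,  0.0021467 ,  1.13153947])}
top {'camera_matrix': array([[533.91240795,   0.        , 319.95690519],
       [  0.        , 533.91240795, 240.44176145],
       [  0.        ,   0.        ,   1.        ]]), 'k1': 0.05013248487330006, 'R': array([[-0.02257808, -0.99938181, -0.02694865],
       [-0.9942191 ,  0.02527535, -0.10435293],
       [ 0.10496955,  0.02443678, -0.99417515]]), 't': array([0.15708589, 0.46949836, 1.18045254])}
```

View pics/scene0.png

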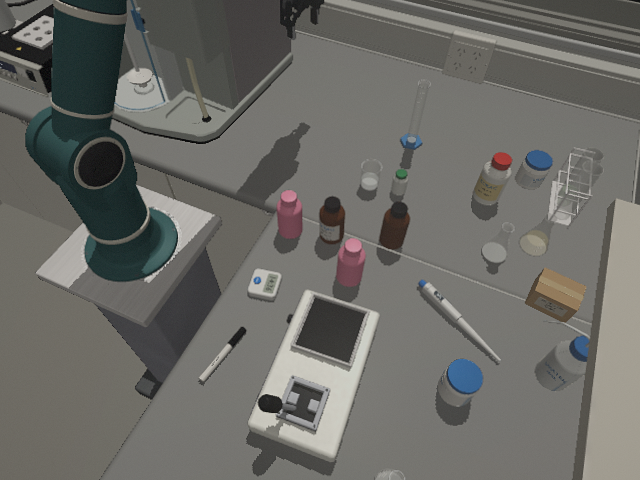

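View pics/top0.png

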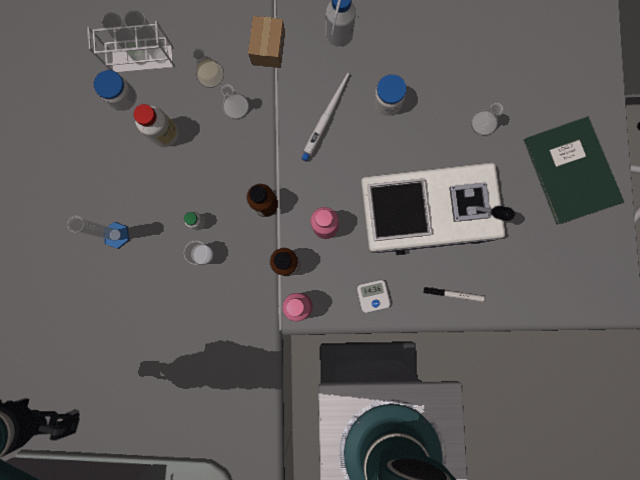

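The scene view shows amber bottles at about (333,218) and (396,225), with pink ones beside them. The shaker is at (315,370) with its knob at (270,404). In the top view the amber caps are at (260,194) and (284,261), the platform is at (400,209) and the knob at (503,213). Next I'll enlarge both areas.

```bash
python3 - <<'E'
import cv2,numpy as np
t=cv2.imread("pics/top0.png");s=cv2.imread("pics/scene0.png")
def crop(i,x,y,w,h,k):
    o=cv2.resize(i[y:y+h,x:x+w],None,fx=k,fy=k,interpolation=cv2.INTER_CUBIC); o=cv2.convertScaleAbs(o,alpha=1.4,beta=20)
    for a in range(x-x%20+20,x+w,20): cv2.putText(o,str(a),((a-x)*k-10,10),0,.35,(0,255,255),1);cv2.line(o,((a-x)*k,12),((a-x)*k,h*k),(0,255,255) if a%100==0 else (90,160,90),1)
    for b in range(y-y%20+20,y+h,20): cv2.putText(o,str(b),(0,(b-y)*k+4),0,.35,(0,255,255),1);cv2.line(o,(24,(b-y)*k),(w*k,(b-y)*k),(90,160,90),1)
    return o
a=crop(t,240,155,275,120,2); b=crop(t,355,160,165,95,4)
c=crop(s,245,285,140,175,3)
d=crop(s,310,190,110,70,4)
e=crop(t,240,170,70,110,5)
def pad(i,w,h):
    o=np.zeros((h,w,3),np.uint8);o[:i.shape[0],:i.shape[1]]=i;return o
cv2.imwrite("pics/c1.png",np.hstack([pad(d,440,550),e]))
cv2.imwrite("pics/c2.png",b)
cv2.imwrite("pics/c3.png",c)
E
```

```text
(no output)
```

View pics/c1.png

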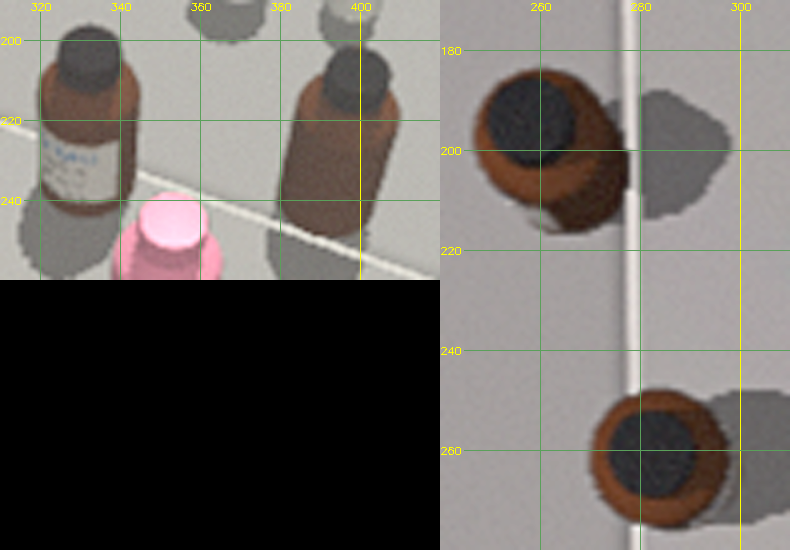

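View pics/c2.png

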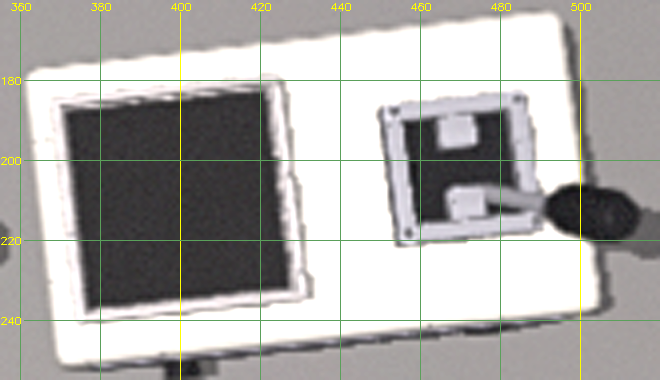

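View pics/c3.png

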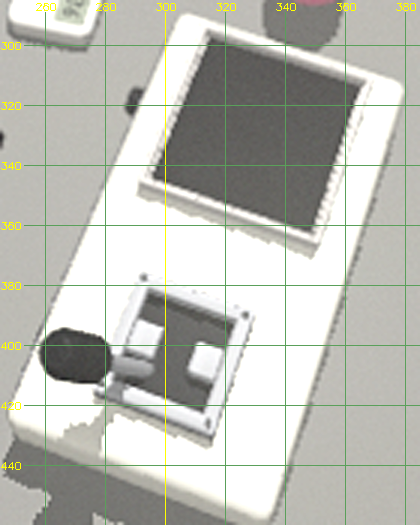

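Readings, top view: caps (258.5,194) and (282.5,260.5), platform floor centre (399,210), gate centre (470,202), knob (503,213). Scene view: caps (399.5,207) and (332,202), platform (331.5,329), gate (303.6,404), knob (270.5,404). I'll triangulate these.

```bash
cat > h.py <<'E'
from bench import bot
import numpy as np
from scipy.optimize import least_squares
def proj(n,X):
    c=bot.calibration(n);p=c["R"]@np.array(X)+c["t"];s=p[:2]/p[2];s=s*(1+c["k1"]*(s@s));K=c["camera_matrix"]
    return np.array([K[0,0]*s[0]+K[0,2],K[1,1]*s[1]+K[1,2]])
def tri(t,s):
    r=least_squares(lambda X:np.r_[proj("top",X)-t,proj("scene",X)-s],[.5,0,.1]);return r.x.round(4),r.fun.round(1)
def onz(n,uv,z):
    r=least_squares(lambda p:proj(n,[p[0],p[1],z])-uv,[.5,0]);return r.x.round(4)
E
python3 - <<'E'
from h import *
for n,t,s in [("capA",(258.5,194),(399.5,207)),("capB",(282.5,260.5),(332,202)),("plat",(399,210),(331.5,329)),("gate",(470,202.2),(303.6,404)),("knob",(503,213),(270.5,404))]:
    print(n,*tri(np.array(t),np.array(s)))
for nm,uv,z in [("A",(258.5,194),.125),("B",(282.5,260.5),.125),("plat",(399,210),.063),("gate",(470,202.2),.066)]: print(nm,onz("top",uv,z))
f=[onz("top",p,.060) for p in[(370,186.5),(421,181.5),(428,233),(377,238)]];print(f)
g=[onz("top",p,.066) for p in[(450,187.5),(485,183.5),(490,217),(455,221)]];print(g)
box=[onz("top",p,.052) for p in[(362,178),(495,163),(505,237),(371,250)]];print(box)
for n,p in [("pinkA",(323,222)),("pinkB",(296,307)),("vial",(191,220)),("bk",(200,252))]: print(n,onz("top",p,.06))
E
```

```text
capA [0.5653 0.2706 0.1275] [-0.4 -0.8 -0.9  0.1]
capB [0.4238 0.2223 0.1261] [-0.3 -0.4 -0.5  0.1]
plat [ 0.5348 -0.0299  0.0568] [-0.5 -0.8 -0.8  0.1]
gate [ 0.5477 -0.186   0.0544] [-0.4 -0.6 -0.6  0.1]
knob [ 0.5092 -0.2295  0.1375] [-0.4 -0.6 -0.6  0.1]
A [0.564  0.2702]
B [0.423  0.2219]
plat [ 0.532  -0.0301]
gate [ 0.5444 -0.1838]
[array([0.5868, 0.0314]), array([ 0.5947, -0.081 ]), array([ 0.48  , -0.0915]), array([0.4718, 0.0198])]
[array([ 0.5782, -0.1423]), array([ 0.5847, -0.2181]), array([ 0.5107, -0.2249]), array([ 0.504 , -0.1496])]
[array([0.6083, 0.0481]), array([ 0.6329, -0.2462]), array([ 0.4677, -0.2587]), array([0.4464, 0.0332])]
pinkA [0.5103 0.1373]
pinkB [0.3257 0.2002]
vial [0.5224 0.4296]
bk [0.4508 0.4096]
```

Everything triangulates to within about 1 px:

| Point | Position (m) | Note |
|---|---|---|
| Bottle B | (0.423, 0.222) | near |
| Bottle A | (0.565, 0.270) | far |
| Platform | (0.534, -0.030) | shaker yaw about 4.2° |
| Gate | (0.546, -0.185) | |
| Knob | (0.509, -0.230, 0.138) | |

I'll go over bottle B first.

```bash
python3 -m handwheel '[[[0,0,2.25,3,-4,0,1],[0,0,2.25,3,-4,0,1],[0,0,2.25,3,-4,0,1],[0,0,2.25,3,-4,0,1],[0,0,2.25,3,-4,0,1],[0,0,2.25,3,-4,0,1],[0,0,2.25,3,-4,0,1],[0,0,2.25,3,-4,0,1]]]'
python3 -m handwheel '[[[0,0,0,1.2,-4.4,0,1],[0,0,0,1.2,-4.4,0,1],[0,0,0,0,0,-3,1],[0,0,0,0,0,-2,1],[0,0,0,0,0,0,1],[0,0,0,0,0,0,1]]]'
python3 - <<'E'
from h import *;import cv2
i=bot.capture("top")[:,:,::-1];s=bot.capture("scene")[:,:,::-1];st=bot.state();print(st["eef_pos"],st["ee_rot"],st["ft_force"])
a=cv2.resize(i[160:300,220:340],None,fx=3.3,fy=3.3);b=cv2.resize(s[120:290,250:420],None,fx=2.35,fy=2.35)
h=max(len(a),len(b));cv2.imwrite("pics/b1.png",np.hstack([cv2.copyMakeBorder(x,0,h-len(x),0,0,0) for x in(a,b)]))
E
```

```text
clock: 0.9
eef_pos: [0.3996, 0.3084, 0.2312]
ee_rot: [180.0, -0.0, -176.0]
ft_force: [1.2, -0.4, 0.4]
gripper_width: 0.997
finger_force: 0.0
clock: 1.5
eef_pos: [0.4227, 0.2224, 0.1814]
ee_rot: [-180.0, -0.0, -176.1]
ft_force: [0.9, 0.6, 0.2]
gripper_width: 1.0
finger_force: 0.0
[0.42337327 0.22297291 0.18224318] [ 1.79952161e+02  8.38793499e-02 -1.76107209e+02] [-0.13157497 -0.88913289  0.38793328]
```

View pics/b1.png

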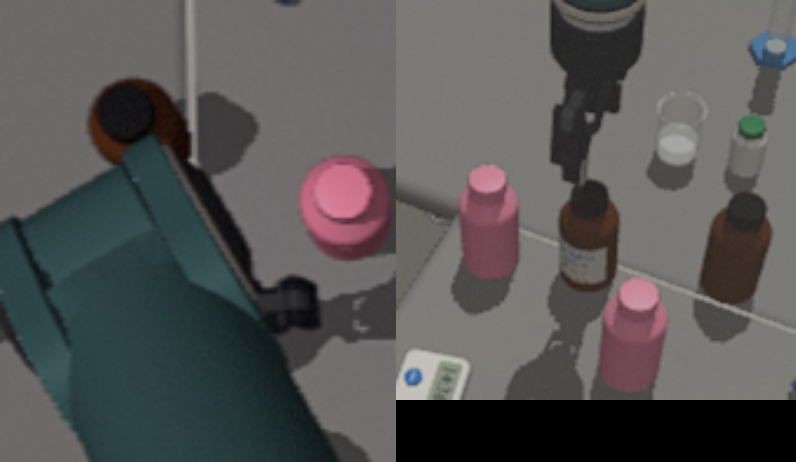

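The open fingers hang over bottle B's cap (scene crop ~(575,150) over (590,200)), with the pink bottles clear. I'll descend.

```bash
python3 -m handwheel '[[[0,0,0,0,0,-4,1],[0,0,0,0,0,-4,1],[0,0,0,0,0,-2,1],[0,0,0,0,0,-1,1],[0,0,0,0,0,0,1]]]' 30
python3 -m handwheel '[[[0,0,0,0,0,-0.8,1],[0,0,0,0,0,-0.7,1],[0,0,0,0,0,0,1]]]'
```

```text
clock: 2.1
eef_pos: [0.4227, 0.2225, 0.071]
ee_rot: [-180.0, -0.0, -176.1]
ft_force: [0.7, 0.6, 0.8]
gripper_width: 0.999
finger_force: 0.0
clock: 2.4
eef_pos: [0.4228, 0.2223, 0.0562]
ee_rot: [180.0, -0.0, -176.1]
ft_force: [0.2, 0.7, -0.6]
gripper_width: 1.0
finger_force: 0.0
```

```bash
python3 -m handwheel '[[[0,0,0,0,0,0,0.55],[0,0,0,0,0,0,0.55],[0,0,0,0,0,0,0.55],[0,0,0,0,0,0,0.55],[0,0,0,0,0,0,0.55],[0,0,0,0,0,0,0.55]]]' 35
```

```text
clock: 3.0
eef_pos: [0.4233, 0.2233, 0.057]
ee_rot: [179.9, 0.1, -176.1]
ft_force: [-1.2, 2.3, 4.6]
gripper_width: 0.68
finger_force: 38.1
```

```bash
python3 -m handwheel '[[[0,0,0,0,0,0.5,0.55],[0,0,0,0,0,1,0.55],[0,0,0,0,0,1,0.55],[0,0,0,0,0,0.5,0.55],[0,0,0,0,0,0,0.55],[0,0,0,0,0,0,0.55],[0,0,0,0,0,0,0.55]]]'
python3 -m handwheel '[[[0,0,0,0,0,0,0.55],[0,0,0,0,0,0,0.55]]]'
```

```text
clock: 3.7
eef_pos: [0.4225, 0.2221, 0.086]
ee_rot: [-180.0, -0.0, -176.1]
ft_force: [-0.5, 0.5, -7.0]
gripper_width: 0.678
finger_force: 39.7
clock: 3.9
eef_pos: [0.4227, 0.2222, 0.086]
ee_rot: [-180.0, -0.0, -176.1]
ft_force: [0.3, -0.0, -7.1]
gripper_width: 0.681
finger_force: 39.7
```

The wrist force is -7.1 N, so bottle B weighs about 0.7 kg and is the full one. I'll lift it over the pink bottle and carry it to the platform.

```bash
python3 -m handwheel '[[[0,0,0,0,0,1.5,0.55],[0,0,0,0,0,2.5,0.55],[0,0,0,0,0,3,0.55],[0,0,0,0,0,3,0.55],[0,0,0,0,0,2,0.55],[0,0,0,0,0,1,0.55],[0,0,0,0,0,0,0.55]]]' 50
python3 -m handwheel '[[[0,0,0,0.5,-1.2,0,0.55],[0,0,0,1.5,-3.4,0,0.55],[0,0,0,1.8,-4.1,0,0.55],[0,0,0,1.8,-4.1,0,0.55],[0,0,0,1.8,-4.1,0,0.55],[0,0,0,1.8,-4.1,0,0.55],[0,0,0,1.4,-3,0,0.55],[0,0,0,0.5,-1.2,0,0.55]]]'
python3 -m handwheel '[[[0,0,0,0,0,-2,0.55],[0,0,0,0,0,-2,0.55],[0,0,0,0,0,-1,0.55],[0,0,0,0,0,0,0.55],[0,0,0,0,0,0,0.55]]]'
python3 - <<'E'
from h import *;import cv2
i=bot.capture("top")[:,:,::-1];s=bot.capture("scene")[:,:,::-1];st=bot.state();print(st["eef_pos"],st["ee_rot"],st["ft_force"])
a=cv2.resize(i[160:280,350:470],None,fx=3.3,fy=3.3);b=cv2.resize(s[210:410,230:400],None,fx=2.35,fy=2.35)
h=max(len(a),len(b));cv2.imwrite("pics/b2.png",np.hstack([cv2.copyMakeBorder(x,0,h-len(x),0,0,0) for x in(a,b)]))
E
```

```text
clock: 4.6
eef_pos: [0.4233, 0.2226, 0.2171]
ee_rot: [179.9, 0.1, -176.1]
ft_force: [1.4, -0.3, -6.1]
gripper_width: 0.675
finger_force: 61.0
clock: 5.4
eef_pos: [0.5338, -0.0354, 0.2146]
ee_rot: [-179.8, -0.1, -176.5]
ft_force: [-0.5, 0.2, -6.9]
gripper_width: 0.676
finger_force: 61.0
clock: 5.9
eef_pos: [0.5339, -0.0297, 0.1662]
ee_rot: [-180.0, -0.0, -176.1]
ft_force: [0.9, -0.5, -6.3]
gripper_width: 0.677
finger_force: 60.9
[ 0.53451903 -0.02964489  0.16711971] [-1.79999316e+02  9.46338752e-02 -1.76132274e+02] [ 0.32189845  0.83070396 -6.95812496]
```

View pics/b2.png

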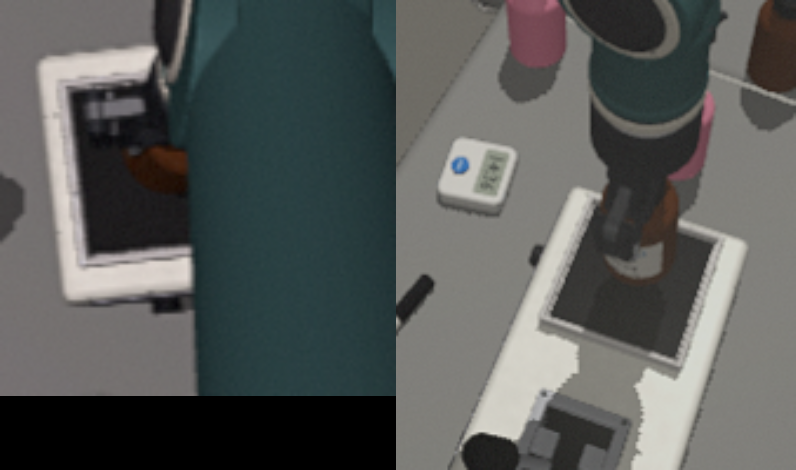

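The bottle hangs upright over the middle of the platform (scene crop ~(640,240)), about 5 cm up. I'll lower it gently.

```bash
python3 -m handwheel '[[[0,0,0,0,0,-1.5,0.55],[0,0,0,0,0,-1.5,0.55],[0,0,0,0,0,-0.8,0.55],[0,0,0,0,0,-0.4,0.55],[0,0,0,0,0,0,0.55],[0,0,0,0,0,0,0.55]]]'
python3 -m handwheel '[[[0,0,0,0,0,-0.2,0.55],[0,0,0,0,0,-0.2,0.55],[0,0,0,0,0,0,0.55],[0,0,0,0,0,0,0.55]]]'
```

```text
clock: 6.6
eef_pos: [0.5344, -0.0297, 0.1249]
ee_rot: [180.0, 0.1, -176.1]
ft_force: [-0.0, 0.1, -6.1]
gripper_width: 0.675
finger_force: 60.8
clock: 7.0
eef_pos: [0.5338, -0.0297, 0.1203]
ee_rot: [180.0, 0.0, -176.1]
ft_force: [0.0, 0.1, -5.9]
gripper_width: 0.674
finger_force: 60.8
```

```bash
python3 -m handwheel '[[[0,0,0,0,0,-0.1,0.55],[0,0,0,0,0,-0.1,0.55],[0,0,0,0,0,0,0.55],[0,0,0,0,0,0,0.55]]]'
python3 -m handwheel '[[[0,0,0,0,0,-0.1,0.55],[0,0,0,0,0,0,0.55],[0,0,0,0,0,0,0.55]]]'
```

```text
clock: 7.4
eef_pos: [0.5338, -0.0297, 0.1182]
ee_rot: [180.0, -0.0, -176.1]
ft_force: [-0.5, 0.4, -7.0]
gripper_width: 0.673
finger_force: 60.8
clock: 7.7
eef_pos: [0.5339, -0.0297, 0.1173]
ee_rot: [-180.0, 0.0, -176.1]
ft_force: [0.4, 0.1, -5.7]
gripper_width: 0.676
finger_force: 60.9
```

```bash
python3 -m handwheel '[[[0,0,0,0,0,-0.1,0.55],[0,0,0,0,0,0,0.55],[0,0,0,0,0,0,0.55]]]'
python3 -m handwheel '[[[0,0,0,0,0,-0.1,0.55],[0,0,0,0,0,0,0.55],[0,0,0,0,0,0,0.55]]]'
```

```text
clock: 8.0
eef_pos: [0.5343, -0.0297, 0.1172]
ee_rot: [180.0, 0.1, -176.1]
ft_force: [-3.8, -0.2, 5.0]
gripper_width: 0.672
finger_force: 62.1
clock: 8.3
eef_pos: [0.5345, -0.0296, 0.1172]
ee_rot: [180.0, 0.1, -176.1]
ft_force: [-5.7, 0.8, 13.2]
gripper_width: 0.674
finger_force: 63.0
```

It is in contact at the expected height. I'll ease off the last step, open, and go straight up.

```bash
python3 -m handwheel '[[[0,0,0,0,0,0.15,0.55],[0,0,0,0,0,0,0.6],[0,0,0,0,0,0,0.7],[0,0,0,0,0,0,0.8],[0,0,0,0,0,0,1],[0,0,0,0,0,0,1],[0,0,0,0,0,0,1]]]' 20
python3 -m handwheel '[[[0,0,0,0,0,1,1],[0,0,0,0,0,2,1],[0,0,0,0,0,3,1],[0,0,0,0,0,3,1],[0,0,0,0,0,2,1],[0,0,0,0,0,1,1],[0,0,0,0,0,0,1]]]'
```

```text
clock: 9.0
eef_pos: [0.534, -0.0298, 0.1168]
ee_rot: [-180.0, 0.0, -176.1]
ft_force: [-1.2, -0.3, -0.6]
gripper_width: 1.001
finger_force: 0.0
clock: 9.7
eef_pos: [0.5346, -0.0297, 0.2384]
ee_rot: [180.0, 0.2, -176.1]
ft_force: [-0.5, 0.4, -0.4]
gripper_width: 1.006
finger_force: 0.0
```

The bottle is released. Next I'll close the fingers to use as a pusher and go behind (near side of) the knob.

```bash
python3 -m handwheel '[[[0,0,0,-1,-2,0,0],[0,0,0,-1.8,-4,0,0],[0,0,0,-1.8,-4.5,0,0],[0,0,0,-1.8,-4.5,0,0],[0,0,0,-1.2,-3.6,0,0],[0,0,0,-0.7,-1.8,0,0],[0,0,0,0,0,0,0],[0,0,0,0,0,0,0]]]' 20
python3 -m handwheel '[[[0,0,0,0,0,-2,0],[0,0,0,0,0,-4,0],[0,0,0,0,0,-3,0],[0,0,0,0,0,-2,0],[0,0,0,0,0,0,0],[0,0,0,0,0,0,0]]]'
python3 - <<'E'
from h import *;import cv2
i=bot.capture("top")[:,:,::-1];s=bot.capture("scene")[:,:,::-1];st=bot.state();print(st["eef_pos"],st["ft_force"])
a=cv2.resize(i[140:280,360:540],None,fx=2.2,fy=2.2);b=cv2.resize(s[240:440,220:390],None,fx=2.35,fy=2.35)
h=max(len(a),len(b));cv2.imwrite("pics/b3.png",np.hstack([cv2.copyMakeBorder(x,0,h-len(x),0,0,0) for x in(a,b)]))
E
```

```text
clock: 10.5
eef_pos: [0.4504, -0.2331, 0.2358]
ee_rot: [179.9, -0.1, -176.2]
ft_force: [-0.5, 1.3, 0.1]
gripper_width: 0.0
finger_force: 0.0
clock: 11.1
eef_pos: [0.4513, -0.2326, 0.1267]
ee_rot: [180.0, -0.0, -176.0]
ft_force: [0.7, 0.7, 0.4]
gripper_width: 0.0
finger_force: 0.0
[ 0.45194547 -0.23346459  0.12785899] [-0.30166504  0.69826911  0.73620618]
```

View pics/b3.png

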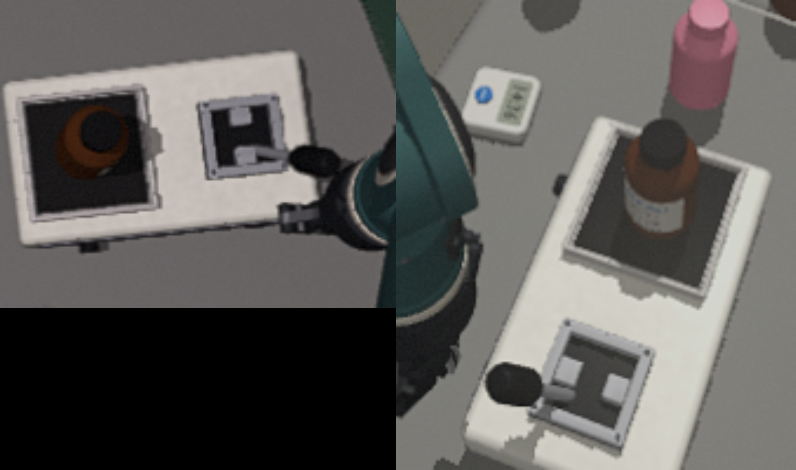

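The bottle stands upright mid-platform (top crop ~(100,140)). The lever is still in the near right slot, with the closed fingers on its near side. I'll push forward.

```bash
python3 -m handwheel '[[[0,0,0,1,0,0,0],[0,0,0,1,0,0,0],[0,0,0,1,0,0,0],[0,0,0,1,0,0,0],[0,0,0,0.8,0,0,0],[0,0,0,0.7,0,0,0],[0,0,0,0,0,0,0]]]'
python3 - <<'E'
from h import *;import cv2
print(onz("top",(405.9,199.1),.185))
i=bot.capture("top")[:,:,::-1];s=bot.capture("scene")[:,:,::-1];st=bot.state();print(st["eef_pos"],st["ft_force"])
a=cv2.resize(i[160:260,420:540],None,fx=3.3,fy=3.3);b=cv2.resize(s[310:440,220:350],None,fx=3,fy=3)
h=max(len(a),len(b));cv2.imwrite("pics/b4.png",np.hstack([cv2.copyMakeBorder(x,0,h-len(x),0,0,0) for x in(a,b)]))
E
```

```text
clock: 11.9
eef_pos: [0.5069, -0.2336, 0.1267]
ee_rot: [-180.0, 0.0, -176.1]
ft_force: [-0.4, -0.5, 0.4]
gripper_width: 0.001
finger_force: 0.1
[ 0.5339 -0.029 ]
[ 0.5060045  -0.2336225   0.12660863] [0.54976676 0.32248954 0.38872029]
```

View pics/b4.png

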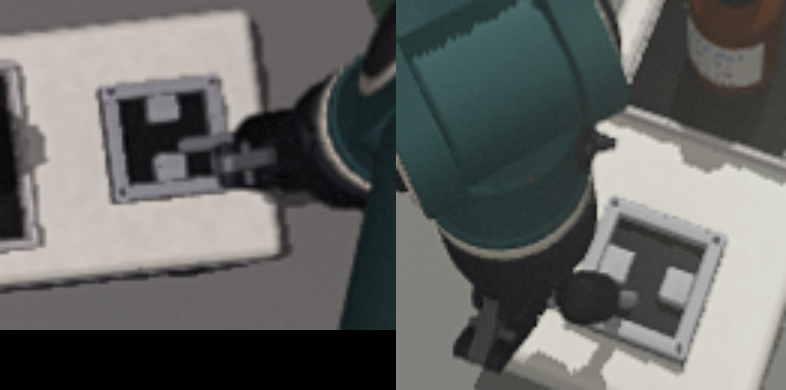

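The bottle cap measures at (0.534,-0.029), so it is centred. The lever is getting close to neutral: the knob in the scene crop is ~(590,296), which is pixel (284.7,408.5). I'll work out its angle.

```bash
cat >> h.py <<'E'
def knob(f,c,yaw=.075,g=(.546,-.185,.066)):
    v=np.array([np.sin(f)*.142,np.sin(c)*.142]);z=np.sqrt(.142**2-v@v)
    C,S=np.cos(yaw),np.sin(yaw);return [g[0]+C*v[0]-S*v[1],g[1]+S*v[0]+C*v[1],g[2]-.058+z]
def lev(uv,n="scene"): return least_squares(lambda q:proj(n,knob(*q))-uv,[0,0]).x.round(3)
E
python3 - <<'E'
from h import *
print("start",lev((270.5,404)),lev((503,213),"top"),"now",lev((284.7,408.5)))
print([np.round(knob(*q),4) for q in((0,-.34),(0,.34),(.36,.34))])
E
```

```text
start [-0.278 -0.295] [-0.294 -0.303] now [-0.094 -0.294]
[array([ 0.5495, -0.2322,  0.1419]), array([ 0.5425, -0.1378,  0.1419]), array([ 0.5923, -0.134 ,  0.1322])]
```

Fore is about -0.09, so I'll push 1.3 cm more to neutral, then go around to the knob's right side.

```bash
python3 -m handwheel '[[[0,0,0,0.7,0,0,0],[0,0,0,0.6,0,0,0],[0,0,0,0,0,0,0],[0,0,0,-2,0,0,0],[0,0,0,-3,0,0,0],[0,0,0,-1,-2,0,0],[0,0,0,0,-3.5,0,0],[0,0,0,0,-1,0,0]]]'
python3 -m handwheel '[[[0,0,0,2,0,0,0],[0,0,0,3,0,0,0],[0,0,0,3,0,0,0],[0,0,0,1.1,0,0,0],[0,0,0,0,0,0,0],[0,0,0,0,0,0,0]]]'
python3 - <<'E'
from h import *;import cv2
i=bot.capture("top")[:,:,::-1];s=bot.capture("scene")[:,:,::-1];st=bot.state();print(st["eef_pos"],st["ft_force"])
a=cv2.resize(i[160:260,420:540],None,fx=3.3,fy=3.3);b=cv2.resize(s[310:440,220:350],None,fx=3,fy=3)
h=max(len(a),len(b));cv2.imwrite("pics/b5.png",np.hstack([cv2.copyMakeBorder(x,0,h-len(x),0,0,0) for x in(a,b)]))
E
```

```text
clock: 12.8
eef_pos: [0.4585, -0.3024, 0.1275]
ee_rot: [-179.8, 0.1, -176.4]
ft_force: [-0.0, -0.3, 0.7]
gripper_width: -0.001
finger_force: 0.0
clock: 13.4
eef_pos: [0.5485, -0.2987, 0.1264]
ee_rot: [180.0, -0.1, -176.2]
ft_force: [-0.2, 0.7, -0.2]
gripper_width: 0.002
finger_force: 0.0
[ 0.54827311 -0.29904257  0.12671861] [-0.29315067 -0.50955932 -0.76226963]
```

View pics/b5.png

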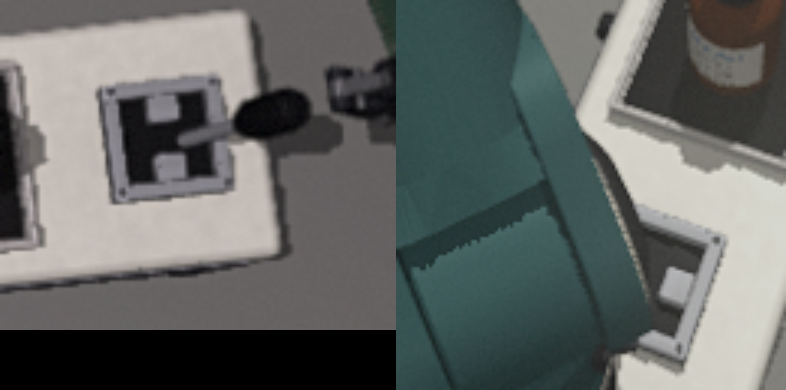

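The top view shows the knob at crop (272,112), which is pixel (502.4,193.9), with the stem between the tongues and the fingers to the right of the knob. I've used my picture budget, so from here I'll track the dark knob numerically.

```bash
python3 - <<'E'
from h import *
print(lev((502.4,193.9),"top"), [proj("top",knob(0,c)).round(1) for c in(-.34,0,.34)],proj("top",knob(.36,.34)).round(1))
E
```

```text
[-0.021 -0.318] [array([503.5, 192.4]), array([481.1, 194.1]), array([456.6, 197.2])] [452.5 174.4]
```

```bash
python3 -m handwheel '[[[0,0,0,-0.1,1.5,0,0],[0,0,0,-0.1,1.5,0,0],[0,0,0,-0.1,1.5,0,0],[0,0,0,-0.1,1.5,0,0],[0,0,0,-0.1,1.5,0,0],[0,0,0,-0.1,1.5,0,0],[0,0,0,-0.1,1,0,0],[0,0,0,0,0,0,0]]]'
cat >> h.py <<'E'
import cv2
def dark(n,x0,y0,x1,y1):
    g=bot.capture(n)[y0:y1,x0:x1].max(2);k,_,st,ce=cv2.connectedComponentsWithStats((g<48).astype(np.uint8))
    for j in range(1,k):
        if st[j,4]>40: print(st[j]+[x0,y0,0,0,0],(ce[j]+[x0,y0]).round(1))
E
python3 - <<'E'
from h import *
dark("top",400,150,540,250); cv2.imwrite("pics/z.png",bot.capture("top")[:,:,::-1])
E
```

```text
clock: 14.3
eef_pos: [0.5481, -0.1972, 0.1328]
ee_rot: [-179.9, 0.7, -176.0]
ft_force: [-0.7, 0.5, 26.8]
gripper_width: 0.001
finger_force: 11.5
[ 456  150   70  100 2090] [496.3 194.1]
[ 400  183   27   51 1103] [412.3 209. ]
```

Unexpected upward force of 27 N. I'll look at the saved frame numerically before moving.

```bash
python3 - <<'E'
import cv2
from h import *
g=cv2.imread("pics/z.png").max(2)[160:240,436:536]
g=cv2.resize(g,(100,40),interpolation=cv2.INTER_AREA)
for r,l in enumerate(g): print(160+2*r,"".join("@#*+=-:. "[min(8,v//28)] for v in l))
st=bot.state();print(st["eef_pos"],st["ft_force"],st["torque"])
E
```

```text
160 +++++++++++++++++++++++++++++++++++++++++++++++++++++++++++++++++*###**##*+==*######*+**############
162 +++++++++++++++++++++++++++++++++++++++++++++++===========+***+**###*++++==*#######***##############
164 ++++++++++++++++++++++++++++=========--------::::::::...:=*#+=+*####*++++*#######***#############*##
166 ++++++++++=====+===--------:::::::::..................:=*@#*==**####################################
168 =--------::::::::....................................-*@@@#+=***####################################
170 :..................................................:=#@@@#*==**#####################################
172 ..................................................:=#@@@##+--***####################################
174 .................................................:=#@@@@@#+--***####################################
176 .................................................=#@@@##@@*==+**#########*#########################*
178 ..............................................::=*@@@@####*+--***###############################*#**
180 ................................::.........-=*
[... 2522 characters left out ...]
...............:+###########################*******#
230 ...............................................................-############################**#***#*
232 ..............................................................:+#######################*#*******#*#*
234 ..............................................................-*##########################********#*
236 ................................................::::::::::::::+############################******#**
238 .............................:::::::::::::::------=========++*###########################*##*****#**
[ 0.54798891 -0.19775566  0.132793  ] [-2.55680399e-02  1.50902018e+00  2.73711922e+01] [0.87625224 0.02511721 0.02396703]
```

The moment puts the contact about 32 mm left of the tool and above it, so the knob's top is under the finger linkage. I'll raise the tool 2.5 cm, which still engages the knob's upper half, and go on to the left.

```bash
python3 -m handwheel '[[[0,0,0,0,0,1,0],[0,0,0,0,0,1,0],[0,0,0,0,0,0.5,0],[0,0,0,0,0,0,0],[0,0,0,0,0,0,0]]]'
python3 - <<'E'
from h import *
i=bot.capture("top")[:,:,::-1];s=bot.capture("scene")[:,:,::-1];cv2.imwrite("pics/z2t.png",i);cv2.imwrite("pics/z2s.png",s)
for im,x0,y0,x1,y1 in((i,440,176,500,224),(s,270,380,350,440)):
    g=im.max(2)
    for r in range(y0,y1,2): print(r,"".join("@#*+=-:. "[min(8,v//28)] for v in g[r,x0:x1]))
E
```

```text
clock: 14.9
eef_pos: [0.5425, -0.1983, 0.1513]
ee_rot: [180.0, -0.0, -176.1]
ft_force: [-0.0, -0.2, -0.5]
gripper_width: -0.001
finger_force: 0.0
176 ................................................:+@@@@##@@*=
178 ................................................=#@@@@#####+
180 ...........................................:=**#@@@@@@#####*
182 ............................::=++==:::-:::=#@##@@@@@@@##@###
184 .................::.::::--=-*####@@@#**#****#*#@@@@@@@@@@###
186 .........:----===---==-=----+##++*************##@@@@@@@@@@##
188 ........:++-=++-------======+**+++**********###@@@@@@@@@@@@@
190 .........-*=--=+######@#+---+**+++***#####@@@@@#@@@@@@@@@@@@
192 .........:*+----#@@@@@@#*--*@@#####@@#++#@@#@@@@@@@@@@@@@@@@
194 .........:++----#@@@@@@@+-*@@@######@@**#@@####@@@@@@@@@@@@@
196 ..........=*----*@@@@@@@**@@@@@@@@@@@@@@@@@@@@@@@@@@@@@@@@@@
198 ..........-*=---+#@@@@@@@@@@@@@@@@@@@@@@@@#########@@##*++*#
200 ...........*+---=#@@@@@@@#*#@@@@@@@@@@@@@@@#*+****++++=====+
202 ...........=+----#@@@@@@#****#@@@@@@@@@@@@@#****++========++
204 ...........=+----*@@@@@@@#**#@@@@@@@@@@@
[... 2455 characters left out ...]
...............:=++=
424 .................-========+**+++++-::-:::::-=::--.........................:-++==
426 ..................-============++**+==---:-=+-:=:........................::=+===
428 .................:-=================+***+==--:=:.........................:=+====
430 ................:-================:-=====+++**=.........................:-++====
432 :::::..........:-===============......:-======:........................::=+=====
434 ---::::::.....:-==============............:-::.........................:-+======
436 =====----:::::-==============.........................................:-========
438 +==========--===============-........................................::=+=======
```

```bash
python3 -m handwheel '[[[0,0,0,0,0.7,0,0],[0,0,0,0,0.7,0,0],[0,0,0,0,0.6,0,0],[0,0,0,0,0,0,0]]]'
python3 - <<'E'
from h import *
i=bot.capture("top")[:,:,::-1];st=bot.state();print(st["ft_force"],st["torque"],proj("top",st["eef_pos"]))
g=i.max(2)
for r in range(180,222,2): print(r,"".join("@#*+=-:. "[min(8,v//28)] for v in g[r,440:510]))
E
```

```text
clock: 15.4
eef_pos: [0.5429, -0.1772, 0.1516]
ee_rot: [180.0, -0.0, -176.0]
ft_force: [0.8, 0.0, 0.8]
gripper_width: 0.002
finger_force: 0.2
[0.24526055 0.46076303 0.37994019] [-0.00992416  0.02052216  0.01931982] [477.76146034 195.49610762]
180 ...............................::=*#@@@@@@####*=:-***#################
182 .................::==--:::::..=#@@@@@@@@@@#####*=:-*##################
184 ................-#@###@@@#+***###*#@@@@@@@@@@###*=:-*#*###############
186 .........:----=--##*++*************#@@@@@@@@@@###*=--+#**#############
188 .........++-=++--+**==***********###@@@@@@@@@@@####*=--+#**###########
190 .........-*=---+##**=+****#*##@@@##@@@@@@@@@@@@@@####*=--=*###########
192 ..........*+----#@######@@*+*#@@@@@@@@@@@@@@@@@@@@@####*+=+###########
194 ..........++----#@@#####@@#+*#@@#####@@@@@@@@@@@@@@@@#################
196 ..........=*----*@@@@##@@@@@@@@@@@@@@@@@@@@@@@@@@@@@@@@@@#############
198 ..........-*=---+#@@@@@@@@@@@@@@@@@@####@####*##@@@@@@@@@#############
200 ...........*+---=#@@@@@@@@@@@@@@@@@#####@@##*++****##@@@@#############
202 ...........=+----#@@@@@@@@@@@@@@@@@@@@@@@@@#*+**+====+++*#############
204 ...........=+----*@@#@#*###@@@@@@@@@@@@@@@@#*++=-==---==*#############
206 ............*=---+@@@@@@@@@#*+****+*#@@#@@@#*----=-....:+#############
208 ............*+----#@@@@#@@*---------*@@@@@@#*=---=+:...-*#############
210 ............+*----#@@@@@@@*==-------*@@#@@@@*=---==:..:=##############
212 ............=+----*@@@@@@@#+--------+#@@@@@@#*=---=:..-*##############
214 .............*=---=#@@@@@@#*=-==+++++++=--------+++:..-*##############
216 .............++--=-+=-=-------------------------+==:.:=###############
218 .............++-+*=-------------======+++++++===-....-*###############
220 .............-*=---++++++++=++==.....................=################
```

```bash
python3 -m handwheel '[[[0,0,0,0,0.5,0,0],[0,0,0,0,0.5,0,0],[0,0,0,0,0,0,0]]]'
python3 -m handwheel '[[[0,0,0,0,0.3,0,0],[0,0,0,0,0,0,0]]]'
```

```text
clock: 15.75
eef_pos: [0.5429, -0.1678, 0.1517]
ee_rot: [180.0, -0.0, -176.1]
ft_force: [-0.5, -1.0, -1.2]
gripper_width: -0.002
finger_force: 0.3
clock: 15.95
eef_pos: [0.5429, -0.1654, 0.1518]
ee_rot: [180.0, 0.0, -176.1]
ft_force: [0.3, -0.6, 0.9]
gripper_width: -0.001
finger_force: 0.4
```

```bash
python3 -m handwheel '[[[0,0,0,0,0.3,0,0],[0,0,0,0,0,0,0]]]'
python3 -m handwheel '[[[0,0,0,0,0.3,0,0],[0,0,0,0,0,0,0]]]'
python3 - <<'E'
from h import *
i=bot.capture("top")[:,:,::-1]
g=i.max(2)
for r in range(180,222,2): print(r,"".join("@#*+=-:. "[min(8,v//28)] for v in g[r,430:510]))
E
```

```text
clock: 16.15
eef_pos: [0.5429, -0.1623, 0.1518]
ee_rot: [180.0, 0.0, -176.1]
ft_force: [0.5, -1.0, 0.6]
gripper_width: -0.001
finger_force: 0.4
clock: 16.35
eef_pos: [0.5429, -0.1592, 0.1518]
ee_rot: [180.0, -0.0, -176.1]
ft_force: [-0.6, -0.9, -0.1]
gripper_width: 0.002
finger_force: 0.4
180 ................................:-+*@@@@@####*=:=**######*###############*###***
182 ...................:--:::..:..-*@@@@@@@@@#####+==+*#######################*##***
184 .................+####@@@#+*+-*####@@@@@@@#@###+=:=*####################*#*#****
186 .................=##**************#@@@@@@@@@####+=:-*####################*#*****
188 .................=**=+***********###@@@@@@@@@@####*--=***###############**##***#
190 ..................**+++****####@#@#@@@@@@@@@@@@#####+=:-+#############*####**#**
192 ..................*#####@@#+*#@@@@@@@@@@@@@@@@@@@@####++=*#################*****
194 ..................=##*##@@#++#@@@#####@@@@@@@@@@@@@@#####################***#***
196 ..................-+###@@@@@@@@@@@@@@@@@@@@@@@@@@@@@@@@##################*#*****
198 =-..................=@@####@@@@@@@@@@####
[... 274 characters left out ...]
#########*#####*****
206 ===-..................*=---+#@@@@@@@@#*+**++++#@@@@@@#*#################********
208 ====-.................*+----#@@@@@@#*---------*@@#@@@#################*#********
210 =:....................++----#@@@@@@@*==-------*@@@@@@@############*##*#*********
212 -.....................=+----*@@@@@@@#+--------+#@@@@@#################****#*****
214 -......................*=---=#@@@@@@#*=-==+++++++=---+#################*##******
216 =-.....................++--=-+=---------------------=*##############**##*#******
218 +-.....................=+-+*=-------------======+++=*################*#*********
220 =-.....................-*=---++++++++=++==..........=################*#*********
```

```bash
python3 -m handwheel '[[[0,0,0,0,0.2,0,0],[0,0,0,0,0,0,0]]]'
python3 -m handwheel '[[[0,0,0,0,0.2,0,0],[0,0,0,0,0,0,0]]]'
python3 -m handwheel '[[[0,0,0,0,0.2,0,0],[0,0,0,0,0,0,0]]]'
```

```text
clock: 16.6
eef_pos: [0.5429, -0.1575, 0.1518]
ee_rot: [180.0, 0.0, -176.1]
ft_force: [-0.9, -0.4, -0.9]
gripper_width: -0.002
finger_force: 0.4
clock: 16.8
eef_pos: [0.5429, -0.1558, 0.1518]
ee_rot: [-180.0, 0.0, -176.1]
ft_force: [0.3, -1.3, 0.4]
gripper_width: -0.003
finger_force: 0.9
clock: 17.0
eef_pos: [0.5428, -0.1542, 0.1518]
ee_rot: [-180.0, 0.0, -176.2]
ft_force: [0.0, -3.0, -0.4]
gripper_width: 0.001
finger_force: 1.5
```

The side force is now rising, so the lever is at the left end. I'll back away right, then toward the robot, and measure the knob with the view clear.

```bash
python3 -m handwheel '[[[0,0,0,0,-3,0,0],[0,0,0,0,-4,0,0],[0,0,0,-2,-2,0,0],[0,0,0,-4,0,0,0],[0,0,0,-3,0,0,0],[0,0,0,0,0,0,0]]]'
python3 - <<'E'
from h import *
i=bot.capture("top")[:,:,::-1]; print(bot.state()["eef_pos"])
g=i.max(2)
for r in range(178,226,2): print(r,"".join("@#*+=-:. "[min(8,v//28)] for v in g[r,430:510]))
E
```

```text
clock: 17.6
eef_pos: [0.4488, -0.2434, 0.1515]
ee_rot: [179.8, -0.1, -176.4]
ft_force: [0.5, 0.3, 0.4]
gripper_width: 0.0
finger_force: 0.0
[ 0.45169083 -0.2432173   0.15200549]
178 ...:::......:::..:....::.:....:::...::::::::::::::::::::::::::::::=+#*++++++++++
180 ...:::..:..:........::::::::..:::.::.:::::::::::::::::::::::::::::-=##*+++++++++
182 ............:::....::::.:::.........:.:::::::::::::::---::::::::::-=*##*++++++++
184 ....::::.:::::::.........:::::::::--================-+*++-:::::::::=*##*++++++++
186 ..:::::......:::::.:--=-=====================-==========+-.::::::::-+##*++++++++
188 ..:::::::::::::::::++-=*+===-==========++++*#####@@*+====-:::::::::-+##*++++++++
190 .:..:::::::::::::::-*==*#@@####@@#+========*@@@@@@@#*====+-::::::::-=*#*++++++++
192 ..:::::::::::::.::.:#@@@@#@@@@@@@#*========-*@@@@@@#*=-==++:::::::::=*#*++++++++
194 ..:::::::::::::.:.:+@@#######@@@@@*======---*@@@@@@@*====++:::::::::-=*#*+++++++
196 ....:::.:::::::::.:#@@#######@@@@@@#********@@@@@@@@#+=====:.:::::::-=##*+++++++
198 +-.....:.:::::.::.:+@@@######@@@@@@@@@@@@@@@@@@@@@@@#*====+-::::::::
[... 417 characters left out ...]
+:::::::::-=##*+++++
210 =-....::::::::::::::::**---=#@@@@@@@*=+======-*@@@@@@@*+=-==+:.:::::.:-=##*+++++
212 -...:::::::...::::::::+*=-==*@@@@@@@#+--------+@@@@@@@#*=-===:..:::::::=*#*+++++
214 -..::::::::..:..:::::.:*=-===#@@@@@@#*====+++++++=-=======+*+-::::::.::-+#*+++++
216 +-:.:..::::..::::::::.:++-===++=====================-====-++=:.::::::.:-=##*++++
218 +-..::..:::...:::::.:.:++-**=-==--==============++++++++++-::..::::::::-=*##*+++
220 +-......::::::::::::..:=*=---++++++++++++=:...:.:::...:::::::::::.:::.::=*##*+++
222 =-.......::::::....::.....................::.::::::::.:::::::::::::.:..:-=*#*+++
224 =-...:........::.:::::...:::........:::::::::::::::::.::::.:....:::.::.:-=##*+++
```

The knob is clear in the frame: left edge at 449, top face centre ~(455.5,196), against a prediction of (456.6,197). The lever is therefore fully left and at neutral. I'll go behind it and push forward.

```bash
python3 -m handwheel '[[[0,0,0,0,3,-0.5,0],[0,0,0,0,4,-1,0],[0,0,0,0,2.5,-0.7,0],[0,0,0,0,1,0,0],[0,0,0,0,0,0,0],[0,0,0,0,0,0,0]]]'
python3 -m handwheel '[[[0,0,0,2,0,0,0],[0,0,0,2,0,0,0],[0,0,0,1.5,0,0,0],[0,0,0,1,0.1,0,0],[0,0,0,1,0.1,0,0],[0,0,0,1,0.1,0,0],[0,0,0,1,0.1,0,0],[0,0,0,0,0,0,0]]]'
```

```text
clock: 18.25
eef_pos: [0.4538, -0.1396, 0.1303]
ee_rot: [-179.9, 0.1, -176.2]
ft_force: [-0.6, -0.3, -0.8]
gripper_width: 0.001
finger_force: 0.0
clock: 19.05
eef_pos: [0.5491, -0.1345, 0.1297]
ee_rot: [-180.0, 0.0, -176.1]
ft_force: [-0.8, -0.1, 0.2]
gripper_width: 0.003
finger_force: 0.0
```

```bash
python3 -m handwheel '[[[0,0,0,0.5,0,0,0],[0,0,0,0.4,0,0,0],[0,0,0,0,0,0,0]]]'
python3 - <<'E'
from h import *
i=bot.capture("top")[:,:,::-1]; print(bot.state()["eef_pos"])
g=i.max(2)
for r in range(160,210,2): print(r,"".join("@#*+=-:. "[min(8,v//28)] for v in g[r,430:500]))
E
```

```text
clock: 19.35
eef_pos: [0.5571, -0.1345, 0.1297]
ee_rot: [180.0, 0.0, -176.1]
ft_force: [-0.9, 0.1, 0.2]
gripper_width: 0.0
finger_force: 0.3
[ 0.55698132 -0.13453184  0.12978041]
160 ==============+=====++====+*+**#*++==+*####***###*#*******************
162 =================+++=+==+*#+=**#*+++*#####**#######*******************
164 ======+================+#@*-***##**######**######*#*#*****************
166 ========+==+++++=+=+++*@@#+:***####################*******************
168 +++++====-===---::.:-+@@@#+.**##################*##*#*****************
170 ::::::............:*@@@@@#+.***#######*##########*#*******************
172 .................=@@@@@##@*-=**######*##########*#********************
174 ................:#@@@@@####=.+*#####**##############******************
176 .....  .. .....:=#@@@@@####*--*#####*############*#*******************
178 ..:=++=-::::..*@@#@@@@@@#@##+==#################*#********************
180 .=####@@@#+*#*****@@@@@@@@###+--+##############*##********************
182 .-#*++****+***+***#@@@@@@@@###*=:-**############**#*******************
184  .*+=++********##
[... 253 characters left out ...]
#************************
192 ...:-===++*#@@@@@@@@@@@@@@@@@@@@@@@###########*#**********************
194 .............::-==--*##**#@@###@@@@############***********************
196  ...................=*****#@#****#@##########*#***********************
198 =-..................:**+*+*@@##**#@##########*#***********************
200 ==-..................*+----#@@@@@@##########*#************************
202 ===-.................=+----#@@@@@@############************************
204 ===-.................=+----*@@@@@###############**********************
206 ===- .................*=---+#@#@@#########*##*************************
208 ====:.................*+----#@@#@############*##**********************
```

```bash
python3 -m handwheel '[[[0,0,0,0.4,0,0,0],[0,0,0,0.3,0,0,0],[0,0,0,0,0,0,0]]]'
python3 -m handwheel '[[[0,0,0,0.3,0,0,0],[0,0,0,0,0,0,0]]]'
python3 -m handwheel '[[[0,0,0,0.3,0,0,0],[0,0,0,0,0,0,0]]]'
```

```text
clock: 19.7
eef_pos: [0.5643, -0.1347, 0.1298]
ee_rot: [-180.0, 0.0, -176.1]
ft_force: [-1.5, -0.4, 0.3]
gripper_width: 0.003
finger_force: 0.4
clock: 19.9
eef_pos: [0.567, -0.1347, 0.1297]
ee_rot: [-180.0, -0.0, -176.1]
ft_force: [-0.4, 0.8, -0.1]
gripper_width: 0.002
finger_force: 0.6
clock: 20.1
eef_pos: [0.569, -0.1348, 0.1294]
ee_rot: [180.0, -0.1, -176.2]
ft_force: [-4.3, 0.4, 0.8]
gripper_width: 0.009
finger_force: 1.8
```

Force is rising at the expected end. I'll press a little more to be sure.

```bash
python3 -m handwheel '[[[0,0,0,0.2,0,0,0],[0,0,0,0,0,0,0]]]'
python3 -m handwheel '[[[0,0,0,0.1,0,0,0],[0,0,0,0,0,0,0]]]'
```

```text
clock: 20.3
eef_pos: [0.5704, -0.1348, 0.1291]
ee_rot: [180.0, -0.2, -176.2]
ft_force: [-5.3, -0.1, -0.9]
gripper_width: 0.0
finger_force: 2.6
clock: 20.5
eef_pos: [0.5709, -0.1348, 0.129]
ee_rot: [180.0, -0.2, -176.2]
ft_force: [-6.1, 0.4, 0.7]
gripper_width: 0.003
finger_force: 2.9
```

Hard stop reached. I'll retract, then check the knob, both bottles and the bystanders against the first pictures.

```bash
python3 -m handwheel '[[[0,0,0,-2,0,0,0],[0,0,0,-4,0,0,0],[0,0,0,-4,0,1,0],[0,0,0,-2,-2,3,0],[0,0,0,0,-4,4,0],[0,0,0,0,-4,4,0],[0,0,0,0,-4,0,0],[0,0,0,0,0,0,0]]]'
python3 - <<'E'
from h import *
i=bot.capture("top")[:,:,::-1];s=bot.capture("scene")[:,:,::-1];print(bot.state()["eef_pos"],proj("top",knob(.36,.34)))
g=i.max(2)
for r in range(160,200,2): print(r,"".join("@#*+=-:. "[min(8,v//28)] for v in g[r,430:500]))
for n,im in(("top",i),("scene",s)):
    d=(cv2.absdiff(im,cv2.imread(f"pics/{n}0.png")).max(2)>60).astype(np.uint8);k,_,st,ce=cv2.connectedComponentsWithStats(d)
    print(n,[list(map(int,x)) for x in st[1:] if x[4]>40])
print((i[240:282,265:302].max(2)<60).sum())
E
```

```text
clock: 21.3
eef_pos: [0.4536, -0.2718, 0.2431]
ee_rot: [-179.7, 0.3, -176.6]
ft_force: [-0.6, 0.5, 0.2]
gripper_width: 0.001
finger_force: 0.0
[ 0.45339937 -0.26631113  0.24091559] [452.548041   174.36713378]
160 ++++++++++++++++++++++++++++++++++++++++++++++++++++++++++++++++++++++
162 ++++++++++++++++++++++++++++++++++++++++++++++++++++++++++++++++++++++
164 ++++++++++++++++++++#####**++++++++++++++++========----::::::::-=+++++
166 ++++++++++++++++++#@@@@@@@@@#+===---:::::::::::::::::::.:......:-=*+++
168 ++++++=========--#@@@@@@@@@@@*:::::::....:::.:..::::.:::::::::::-=*#*+
170 ::::::::::::::::*@@@@@@@@@@@@@+::::::.......:::::::::::::::::::::=*#*+
172 ........::.....:=#@@@@@@@@@@@@@++++++=-:....:::::::::::::::::::::-+##*
174 ..:.........:::.:*@@@@@@@@@@@@@#===++++=:..::::::::::::::::::::.:-=##*
176 ...::......::::::-#@@@@@@@@@@@@@+==+++++:.:::::::::::::::::::::::-=*#*
178 ..:::.:...::::::.:+@@@@@@@@@@@@@+==+++++::::::::::::::::::::::::::=*#*
180 ...::::::.:........*@@@@@@@@@@@*+=++++++:.::::::::::::::::::::::::-=*#
182 .....:..:::::::....:=#@@@@@@@@*==++++++-..:::::::::::---::::::
[... 1146 characters left out ...]
], [12, 11, 42, 37, 754], [119, 24, 6, 15, 52], [0, 51, 41, 19, 217], [40, 58, 12, 35, 196], [16, 67, 11, 10, 53], [0, 69, 71, 49, 1025], [114, 84, 23, 40, 356], [111, 120, 44, 43, 668], [25, 127, 8, 14, 52], [91, 142, 32, 44, 564], [29, 147, 13, 6, 44], [32, 162, 58, 89, 479], [152, 169, 16, 22, 97], [136, 185, 58, 98, 1415], [320, 197, 25, 48, 720], [197, 215, 23, 25, 205], [196, 240, 21, 42, 72], [207, 246, 17, 46, 194], [69, 273, 15, 16, 57], [96, 279, 12, 31, 135], [121, 282, 39, 45, 408], [324, 291, 24, 15, 122], [174, 296, 55, 73, 1571], [171, 332, 64, 88, 2172], [315, 360, 14, 7, 42], [324, 364, 26, 28, 390], [258, 394, 26, 19, 384], [323, 400, 18, 20, 252], [266, 421, 17, 14, 97]]
0
```

The knob centre is seen at (454,174) against (452.5,174.4) predicted for the far-left end. The bystanders and the empty bottle show no change, so I'm handing in.

```bash
python3 -c "
from bench import bot
print(bot.close_job())"
```

```text
the job is handed in; nothing more can be done
None
```

I handed the job in at about 21 s: the full bottle (about 0.7 kg by lifting) stands upright in the middle of the platform, the lever is at the end of the far left slot, and the empty bottle and other things are where they were.

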